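Seat a culture dish in the corner pocket of a counting board

TASK

Get the open culture dish ready for colony counting without lifting or tipping it: with the fingertips, push it back across the white board until it touches the long rail, while it is still short of the black cross line. Then keep it against the rail and slide it along into the corner pocket until it rests against the end stop, and leave it there; leave the other things on the bench alone.

Things in the scene. Friction and masses are not known exactly. Their poses are not given: they have to be found in the camera images.
- board: Counting board, fixed on the bench: white plate 216 mm (own x) by 384 mm (own y), 4 mm thick; aluminium bars 12 mm wide stand 18 mm above the plate (top 22 mm above the bench). Origin: centre of the underside, on the bench. Rail, end stop and lip form the corner pocket at the far left, 96 mm wide, open towards own -y only. The near (-x) edge and the right (-y) end have no wall.
- rail_mid (a point): Point on the inner face of the rail at half its length, at the height of the plate's top; board frame (+0.096, 0). The rail runs along the whole far (+x) long edge of the board.
- stop (a point): Point on the inner face of the end stop at the height of the plate's top; board frame (+0.048, +0.180). The end stop stands across the left (+y) end, from the rail forward to board x = -0.012.
- lip_nose (a point): Centre of the round nose (radius 6 mm) of the lip, on the plate's top; board frame (-0.006, +0.130). The lip is the short bar from here to the end stop, parallel to the rail; its inner face is at board x = 0.
- cross_line (a point): Point on the thin black line drawn across the plate at board y = +0.03; board frame (0, +0.03). The line runs parallel to board x.
- dish: Round open culture dish with pink gel, 90 mm over all (its wall is upright, 44.5 mm from its axis, and slips easily on the bars: friction about 0.25; on the plate about 0.6), 15 mm high, 80 g, loose on the board right (own -y of the board) of the black line and off the rail. Origin at the centre of its underside; z up.
- pocket (a point): Point on the plate's top (4 mm above the bench) where the dish's centre lies when it is seated against rail and end stop (to within about 1 mm); board frame (+0.0515, +0.1355).
- tally: Bystander: hand tally counter, 60 x 94 x 50 mm, loose on the bench at the near left; origin at the centre of its underside.
- small_dish: Bystander: empty clear dish, 56 mm across, 15 mm high, loose on the bench right of the board; origin at the centre of its underside.
- marker: Bystander: marker pen with black cap, 12 x 138 x 14 mm, long axis own y, lying loose on the bench right of the board; origin under its centre.
- calc: Bystander: pocket calculator, 104 x 66 x 40 mm, loose on the bench at the near right; origin under its centre.
Not all that is in view belongs to the job. Of the things that look like the dish, the largest one is meant.

How it is judged:
On the way:
1. the dish touches the rail (within 5 mm) while its centre is still right of the black cross line (x of dish in the frame of board above 0.046 m and y of dish in the frame of board below 0.03 m), for 0.2 s.
At the end, for the whole second after the job is handed in: The dish lies flat and still on the board in the corner pocket, within about 5 mm of touching the rail and of touching the end stop (x of dish in the frame of board between 0.045 and 0.058 m and y of dish in the frame of board between 0.13 and 0.142 m and height (world z) of dish below 0.007 m and angle between dish's own z axis and vertical below 0.05 rad and linear speed of dish below 0.01 m/s).
It fails at once if the dish is lifted more than 12 mm off the board (height (world z) of dish above 0.016 m).
It fails at once if the dish is tipped by more than about 10 degrees (angle between dish's own z axis and vertical above 0.18 rad).
It fails at once if the dish is past the black cross line while more than 15 mm off the rail (y of dish in the frame of board above 0.03 m and x of dish in the frame of board below 0.036 m).
It fails at once if the tally counter, small dish, marker or calculator is moved by more than 15 mm (distance of any of tally, small_dish, marker, calc from where it was at the start of the episode above 0.015 m).
It also fails if it takes over 48 s, if anything falls off the work surface, if the arm or the gripper's body presses on something with over 40 N, if the wrist force passes 120 N, or if a joint passes its speed limit or range.

ROBOT

A 6-joint arm with a two-finger parallel gripper is mounted at the origin on a cart in front of the work surface, level with it; the furniture and walls round the work are solid. World frame = base frame: x ahead of the robot, y to its left, z up, the work surface at z = 0. Lengths are in m, angles in rad, forces in N, time in s.
With the tool pointing down it reaches from about 0.3 to 0.775 m from the base axis. Payload 14.6 kg.
Tool frame: the origin (TCP) lies at the centre of the arm's flange, where the gripper is bolted on; the fingertips stand 199 mm ahead of it and the grasp point (between the pads) lies 180 mm ahead of it; z points along the fingers, y is the line along which they close (so a half turn about z gives the same grasp; the last joint's range is limited). The gripper opens to 94 mm and grips with 3 to 60 N. Pads are 16 mm wide; open, the fingers measure 119 mm over their backs; the gripper's body (75 mm by 177 mm) begins 78 mm behind the grasp point.
Start: joints at [-1.176, 0.3, 1.521, -0, 1.321, -0.067], TCP at [0.245, -0.492, 0.405] pointing down, gripper open.
Joint ranges: [-3.03, 3.03], [-0.79, 2.21], [0.23, 2.52], [-1.04, 4.18], [0, 3.07], [-2.55, 2.55]. Speed limits (rad/s): [2.22, 2.22, 2.57, 3.14, 3.14, 3.14].

INTERFACE

Orientations are given as [roll, pitch, yaw] about the fixed x, y, z axes, in that order (R = Rz(yaw) Ry(pitch) Rx(roll)).
In Python, from station import ctrl gives the robot as it stands. The module is installed in compiled form; this text tells all that it offers.
- The arm moves only by the tool servo_tool, never from a script. Its argument "motion" is a list of rows, each a list of 5 numbers: the closure, from 0 (fully open) to 1 (shut), then the shift along the world's x, y, z in cm, then the turn about the world's z in degrees. A call has 1 to 20 rows; each row is the pose to reach, as a shift and turn from the pose commanded when the call began; what a row does not reach only later rows make up. A row lasts 1/8 s, in which the tool goes at most 62.5 mm and 10.7 degrees, less where a joint would pass 70% of its speed; a pose out of reach is approached as far as the arm can. A call with a gripper value outside its range is refused whole. The fingers move at their own pace and stop on an object; "squeeze" is the grip in N (left out, the last holds). Time passes only in rows, so rows that repeat a pose let the fingers close. It gives the time, the measured TCP pose, the force, the opening and the grip force at its end, in the units of the state.
- ctrl.get_obs(): the state, without advancing time (a new reading comes with each control period).
- ctrl.camera(name): name is "side" or "top"; returns a dict with "image" (400x640x3 uint8, red, green, blue), "fx", "fy", "cx", "cy" (pixels), "camera_from_world" (4x4, takes a point from world to camera coordinates). Camera axes: x right, y up, looking along -z (the intrinsics and any distortion apply to the point x, -y, -z); pixel columns grow to the right and rows downward; lengths in m; the calibration is good to about 2 mm. A picture is of the moment at which its call begins. There is no depth.
- ctrl.hand_in(): hands the job in; it is judged then, once.
The state is a dict: "time_s": time; "qpos": joint angles; "joint_vel": joint speeds; "tau": joint torques, N m; "ee_pos": TCP position; "eef_rot": TCP orientation; "force": force on the tool from outside, world axes, zero at the start; "moment": the same for the moment, N m; "grip_width": finger opening in m; "grip_force": force on a finger pad.
Only numpy, scipy, OpenCV 4.12 (cv2) and the standard library are available. Lean on these libraries where they do the work, as an engineer would, in place of code of your own. Each camera call takes 0.05 s, during which the arm holds its last target. There are 200 camera calls.

## Working session

There is one attempt and no reset: what is moved stays moved. The work goes in short steps, Python scripts to look and compute and a tool call to move; the robot and the scene stay as the last step left them, time stands still between calls to the robot, and variables do not carry over. Pictures are saved under pics/ and viewed, at most 10 in all, crops included, and the job is handed in when it is done.

Besides the shell and the picture viewer there is one more tool, called after "Call:" as name([rows], argument=value, ...), one row to a line, values as JSON. servo_tool: Moves the arm, as the interface text tells. Its arguments: {"type":"object","properties":{"motion":{"type":"array","items":{"type":"array","items":{"type":"number"}}},"squeeze":{"type":"number"}},"required":["motion"]}

```bash
mkdir -p pics
cat > h.py <<'E'
import numpy as np, cv2
from station import ctrl
def cam(n):
    c=ctrl.camera(n); return c
def ray(c,u,v,z):
    T=np.linalg.inv(np.array(c["camera_from_world"])); 
    d=T[:3,:3]@np.array([(u-c["cx"])/c["fx"],-(v-c["cy"])/c["fy"],-1.]); o=T[:3,3]
    return o+d*(z-o[2])/d[2]
def proj(c,p):
    q=np.array(c["camera_from_world"])@np.append(p,1); return c["cx"]+c["fx"]*q[0]/-q[2], c["cy"]+c["fy"]*q[1]/q[2]
def save(c,n): cv2.imwrite(f"pics/{n}.png",cv2.cvtColor(c["image"],cv2.COLOR_RGB2BGR))
E
python3 - <<'E'
from h import *
for n in("top","side"):
    c=cam(n);save(c,n+"0");print({k:v for k,v in c.items() if k!="image"})
print(ctrl.get_obs())
E
```

```text
{'fx': 432.5899606870621, 'fy': 432.5899606870621, 'cx': 315.4814525469632, 'cy': 196.24645718276474, 'camera_from_world': array([[ 1.45711018e-02, -9.99893647e-01,  6.14419354e-04,
        -6.80862860e-02],
       [ 9.90985296e-01,  1.45231213e-02,  1.33181165e-01,
        -5.17426704e-01],
       [-1.33175924e-01, -1.33171578e-03,  9.91091519e-01,
        -1.49732533e+00],
       [ 0.00000000e+00,  0.00000000e+00,  0.00000000e+00,
         1.00000000e+00]])}
{'fx': 419.1022831371218, 'fy': 419.1022831371218, 'cx': 324.9883647798959, 'cy': 199.83540708987633, 'camera_from_world': array([[ 0.95751666, -0.28735649, -0.02425052, -0.49781948],
       [ 0.18417782,  0.54466137,  0.81818245, -0.10312947],
       [-0.22190172, -0.78788973,  0.57444703, -1.27812603],
       [ 0.        ,  0.        ,  0.        ,  1.        ]])}
{'time_s': 0.1, 'qpos': array([-1.17560540e+00,  3.00408363e-01,  1.52152973e+00, -1.48943380e-05,
        1.32068941e+00, -6.65707145e-02]), 'joint_vel': array([-0.00034588, -0.00162503, -0.0023659 , -0.00019561,  0.00250869,
        0.00036455]), 'tau': array([-6.87861648e-04, -5.32651412e+01, -3.53287518e+01,  7.08946050e-02,
        2.35100929e-02, -2.89889635e-05]), 'ee_pos': array([ 0.24503776, -0.49236288,  0.40414236]), 'eef_rot': array([-3.14055914e+00, -5.44445128e-05,  4.61765306e-01]), 'force': array([-0.86648256,  0.55947306,  0.23392232]), 'moment': array([ 0.01595267,  0.0103291 , -0.00172894]), 'grip_force': 0.0, 'grip_width': 0.09389218500620289}
```

View pics/top0.png

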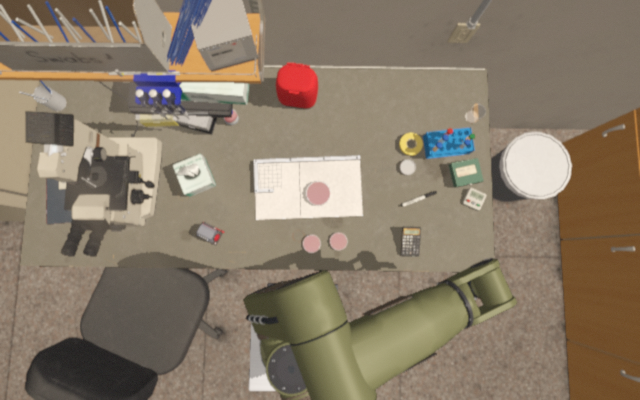

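View pics/side0.png

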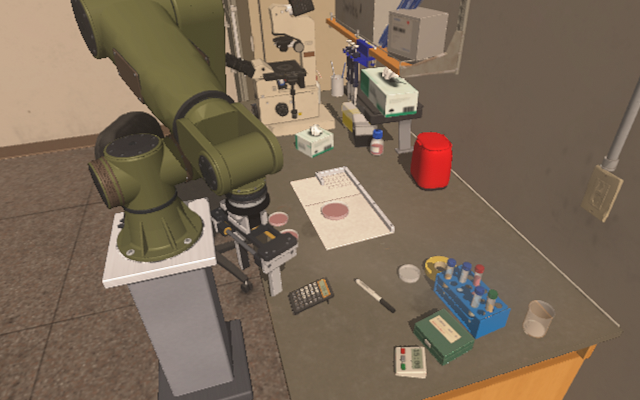

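The top view shows the board at about (253–363, 157–219), its line near column 300, and the dish at (318,194). Two pink decoys sit near (312,243) and (339,241). In the side view the dish is at (335,211) and the board spans (291–393, 168–247).

```bash
cat >> h.py <<'E'
def pink(c,win):
    im=c["image"].astype(int); x0,x1,y0,y1=win
    m=((im[...,0]-im[...,1]>35)&(im[...,0]-im[...,2]>20)&(im[...,0]>110)).astype(np.uint8)
    k=np.zeros_like(m);k[y0:y1,x0:x1]=m[y0:y1,x0:x1]
    n,l,s,ct=cv2.connectedComponentsWithStats(k); i=1+np.argmax(s[1:,4]); 
    cs,_=cv2.findContours((l==i).astype(np.uint8),0,1); e=cv2.fitEllipse(max(cs,key=len)) 
    return ct[i],s[i],e
def tri(a,ua,b,ub):
    A=[];B=[]
    for c,(u,v) in((a,ua),(b,ub)):
        o=ray(c,u,v,1.);d=ray(c,u,v,0.)-o;d/=np.linalg.norm(d);P=np.eye(3)-np.outer(d,d);A.append(P);B.append(P@o)
    return np.linalg.lstsq(np.vstack(A),np.hstack(B),rcond=None)[0]
E
python3 - <<'E'
from h import *
t=cam("top");s=cam("side")
pt=pink(t,(255,360,160,225));ps=pink(s,(300,380,190,235))
print(pt,ps);print("tri",tri(t,pt[2][0],s,ps[2][0]),"top@.009",ray(t,*pt[2][0],.009),"side",ray(s,*ps[2][0],.009))
for c,nm,w in((t,"top",(235,380,140,235)),(s,"side",(280,400,160,255))):
    im=c["image"].astype(int);x0,x1,y0,y1=w
    m=((im.min(2)>150)).astype(np.uint8);k=np.zeros_like(m);k[y0:y1,x0:x1]=m[y0:y1,x0:x1]
    k=cv2.morphologyEx(k,cv2.MORPH_CLOSE,np.ones((5,5)))
    cs,_=cv2.findContours(k,0,1);q=max(cs,key=cv2.contourArea);r=cv2.minAreaRect(q)
    ap=cv2.approxPolyDP(cv2.convexHull(q),4,True)[:,0];print(nm,[(tuple(map(int,p)),np.round(ray(c,*p.astype(float),.004)[:2],3)) for p in ap])
c=t["image"][145:230,240:375,::-1];cv2.imwrite("pics/tc.png",cv2.resize(c,None,fx=5.9,fy=5.9,interpolation=cv2.INTER_CUBIC))
E
```

```text
(array([317.91246684, 192.95490716]), array([307, 183,  23,  21, 377], dtype=int32), ((317.90313720703125, 192.9554901123047), (20.798002243041992, 21.272539138793945), 87.26858520507812)) (array([334.66388889, 210.95555556]), array([322, 203,  26,  17, 360], dtype=int32), ((334.6600646972656, 210.96170043945312), (16.474138259887695, 25.471271514892578), 89.73831939697266))
tri [ 0.53283902 -0.06882258  0.00878358] top@.009 [ 0.53390715 -0.06903827  0.009     ] side [ 0.53161357 -0.06908272  0.009     ]
top [((360, 156), array([ 0.673, -0.221])), ((362, 216), array([ 0.453, -0.229])), ((256, 220), array([0.433, 0.152])), ((254, 159), array([0.657, 0.166]))]
side [((346, 167), array([0.658, 0.186])), ((394, 229), array([ 0.675, -0.206])), ((327, 249), array([ 0.457, -0.229])), ((291, 182), array([0.439, 0.151]))]
```

View pics/tc.png

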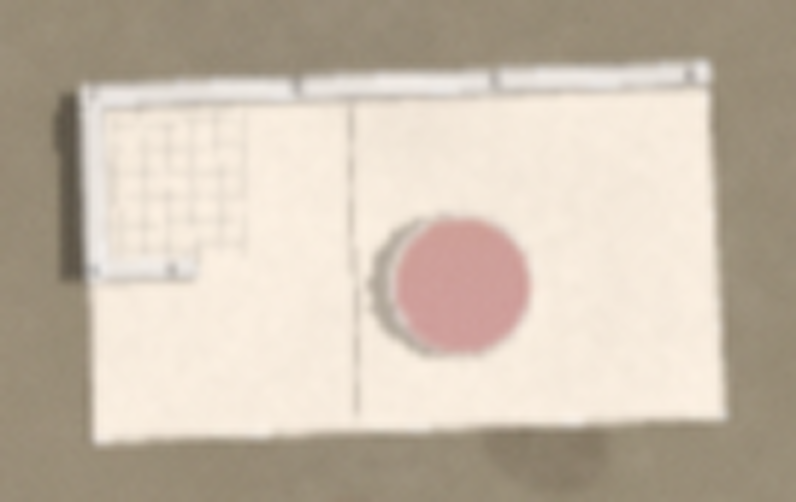

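The crop shows the rail's inner base from (105,107) to (708,92), the line from (351,104) to (357,413), the near edge from (93,442) to (727,418), the end stop's inner face near x=104, and the dish centre at (462,286). I'll fit the board pose from these points.

Run:
```python
from h import *
from scipy.optimize import least_squares
t=cam("top");s=cam("side")
W=lambda x,y:ray(t,240+(x+.5)/5.9-.5,145+(y+.5)/5.9-.5,.004)[:2]
obs=[(W(93,442),(-.108,.192)),(W(727,418),(-.108,-.192)),(W(712,93),(.096,-.192)),(W(106,107),(.096,.180)),(W(351,104),(.096,.03)),(W(357,413),(None,.03)),(W(354,432),(-.108,None)),(W(410,424-4+9),(-.108,None))]
obs=obs[:6]
def tf(p,q): c,s_=np.cos(p[2]),np.sin(p[2]); d=q-p[:2]; return np.array([c*d[0]+s_*d[1],-s_*d[0]+c*d[1]])
f=lambda p:[r for q,b in obs for r in (tf(p,q)-[tf(p,q)[i] if b[i] is None else b[i] for i in(0,1)])]
r=least_squares(f,[.56,-.03,.05]);print("board",r.x,"res mm",np.round(np.array(r.fun)*1e3,1))
# side check of board corners
for b in((-.108,.192),(-.108,-.192),(.108,-.192)):
    c,s_=np.cos(r.x[2]),np.sin(r.x[2]);w=r.x[:2]+[c*b[0]-s_*b[1],s_*b[0]+c*b[1]]
    print("side px",proj(s,[*w,.004]),w)
np.save("b.npy",r.x)
pt=pink(t,(255,360,160,225));ps=pink(s,(300,380,190,235));d=tri(t,pt[2][0],s,ps[2][0]);print("dish in board",tf(r.x,ray(t,*pt[2][0],.009)[:2]),tf(r.x,d[:2]))
```

```text
board [ 0.55330403 -0.03310173  0.04590539] res mm [-1.4  0.3  1.2 -1.6 -0.9 -1.6  2.   1.6 -0.8  0.   0.   1.4]
side px (np.float64(290.1896277580265), np.float64(181.797850288764)) [0.43660706 0.15373996]
side px (np.float64(326.0629659341905), np.float64(249.40158428323568)) [ 0.45422854 -0.22985551]
side px (np.float64(394.26515048701526), np.float64(232.07574463641697)) [ 0.67000099 -0.21994343]
dish in board [-0.02090391 -0.03499365] [-0.02195406 -0.03473244]
```

Call:
servo_tool([
  [0.57,2.7,5.2,0,-3],
  [0.57,5.4,10.5,0,-6],
  [0.57,8.1,15.7,0,-9],
  [0.57,10.8,21,0,-12],
  [0.57,13.5,26.2,0,-15],
  [0.57,16.2,31.5,0,-18],
  [0.57,19,36.7,0,-21],
  [0.57,21.7,42,0,-23.8],
  [0.57,21.7,42,0,-23.8],
  [0.57,21.7,42,-5,-23.8],
  [0.57,21.7,42,-10,-23.8],
  [0.57,21.7,42,-14,-23.8],
  [0.57,21.7,42,-17.5,-23.8],
  [0.57,21.7,42,-19,-23.8],
  [0.57,21.7,42,-19.5,-23.8],
  [0.57,21.7,42,-19.5,-23.8],
])

```text
time_s: 2.3
ee_pos: [0.4623, -0.0727, 0.2104]
eef_rot: [3.141, -0.001, 0.046]
force: [0.4, -0.6, 1.0]
grip_width: 0.0403
grip_force: 0.0
```

```bash
cat >> h.py <<'E'
def tf(p,q): c,s_=np.cos(p[2]),np.sin(p[2]); d=np.array(q)-p[:2]; return np.array([c*d[0]+s_*d[1],-s_*d[0]+c*d[1]])
E
python3 - <<'E'
from h import *
b=np.load("b.npy");o=ctrl.get_obs();print(tf(b,o["ee_pos"][:2]),o["ee_pos"],o["eef_rot"][2]-b[2],o["grip_width"],o["force"])
s=cam("side");cv2.imwrite("pics/s1.png",cv2.resize(s["image"][130:280,220:420,::-1],None,fx=4,fy=4,interpolation=2))
E
```

```text
[-0.0927342  -0.03533327] [ 0.46228894 -0.07265328  0.21041684] 0.0003635052863263516 0.04028645114439924 [ 0.4234486  -0.64153652  1.03169092]
```

View pics/s1.png

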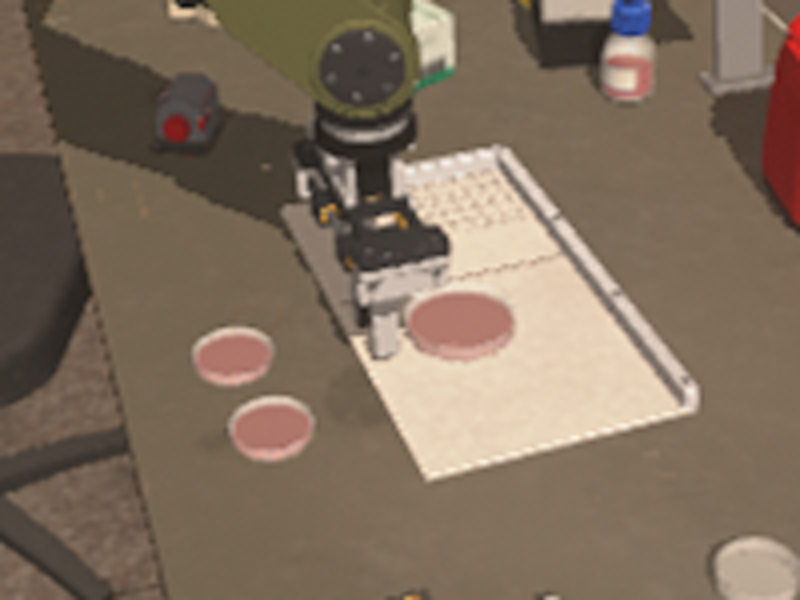

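The fingertips stand just behind the dish, on its near side at crop (385,340). I'll lower them slightly and push towards the rail.

Call:
servo_tool([
  [0.57,0.5,0.02,-0.3,0],
  [0.57,1.5,0.07,-0.3,0],
  [0.57,2.5,0.11,-0.3,0],
  [0.57,3.3,0.15,-0.3,0],
  [0.57,4.1,0.19,-0.3,0],
  [0.57,4.9,0.23,-0.3,0],
  [0.57,5.7,0.26,-0.3,0],
  [0.57,6.5,0.3,-0.3,0],
  [0.57,7.3,0.34,-0.3,0],
  [0.57,8.0,0.37,-0.3,0],
  [0.57,8.6,0.4,-0.3,0],
  [0.57,9.0,0.41,-0.3,0],
  [0.57,9.2,0.42,-0.3,0],
  [0.57,9.2,0.42,-0.3,0],
])

```text
time_s: 4.1
ee_pos: [0.5541, -0.0682, 0.2066]
eef_rot: [-3.142, -0.0, 0.046]
force: [0.2, 0.1, 0.8]
grip_width: 0.0402
grip_force: 0.0
```

```bash
cat > chk.py <<'E'
from h import *
import sys
b=np.load("b.npy");o=ctrl.get_obs();print("tool",tf(b,o["ee_pos"][:2]),o["ee_pos"][2],o["eef_rot"][2]-b[2],o["grip_width"],o["force"])
s=cam("side");t=cam("top")
for c,w in((s,(300,400,168,240)),(t,(250,360,150,225))):
    try: p=pink(c,w);print(tf(b,ray(c,*p[2][0],.009)[:2]),p[1])
    except Exception as e: print(e)
if len(sys.argv)>1: cv2.imwrite(f"pics/{sys.argv[1]}.png",np.vstack([cv2.resize(s["image"][155:255,280:400,::-1],(480,400)*1,interpolation=2)]))
E
python3 chk.py s2
```

```text
tool [-0.00083346 -0.03509353] 0.20663577712315404 0.00043484111583892704 0.04022335399218068 [0.24295907 0.10218727 0.81271661]
[ 0.05136016 -0.03674279] [348 198  20  17 283]
attempt to get argmax of an empty sequence
```

View pics/s2.png

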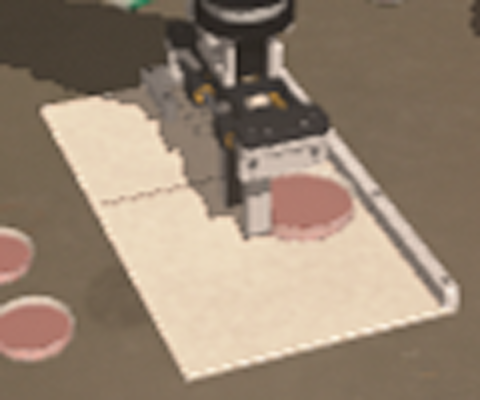

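The dish at crop (310,205) is just off the rail, so I'll push a little further until there is contact force.

Call:
servo_tool([
  [0.57,0.2,0.01,0,0],
  [0.57,0.35,0.015,0,0],
  [0.57,0.5,0.02,0,0],
  [0.57,0.5,0.02,0,0],
])

```text
time_s: 4.7
ee_pos: [0.5591, -0.068, 0.2066]
eef_rot: [3.142, 0.0, 0.046]
force: [-0.1, 0.1, -0.5]
grip_width: 0.0405
grip_force: 0.1
```

Call:
servo_tool([
  [0.57,0.1,0,0,0],
  [0.57,0.2,0.01,0,0],
  [0.57,0.2,0.01,0,0],
])

```text
time_s: 5.08
ee_pos: [0.5605, -0.0679, 0.2063]
eef_rot: [-3.141, 0.003, 0.046]
force: [-8.8, -1.4, 5.2]
grip_width: 0.0408
grip_force: 4.8
```

Contact with the rail is confirmed at −8.8 N. I'll hold, back off, rise, turn 90° and come down on the right side of the dish.

Call:
servo_tool([
  [0.57,0,0,0,0],
  [0.57,0,0,0,0],
  [0.57,-1,-0.05,0,0],
  [0.57,-3,-0.14,0,0],
  [0.57,-3,-0.14,3,0],
  [0.57,-3,-0.14,7,0],
  [0.57,-2,-1,8,10],
  [0.57,-1,-2,8,20],
  [0.57,0,-3,8,30],
  [0.57,1,-4,8,40],
  [0.57,2,-5,8,50],
  [0.57,3,-6,8,60],
  [0.57,4,-6.8,8,70],
  [0.57,5.2,-6.8,8,80],
  [0.57,5.2,-6.8,8,90],
  [0.57,5.2,-6.8,8,90],
  [0.57,5.2,-6.8,8,90],
])

```text
time_s: 7.2
ee_pos: [0.6129, -0.1359, 0.2867]
eef_rot: [3.141, 0.0, 1.613]
force: [0.4, 0.4, -0.1]
grip_width: 0.0405
grip_force: 0.0
```

```bash
python3 chk.py s3
```

```text
tool [ 0.05477578 -0.1053838 ] 0.28672534014379164 1.5673036914474863 0.040544918405004925 [ 0.40706844  0.44251115 -0.10430018]
[ 0.05096564 -0.03528691] [344 198  26  17 335]
[ 0.06309562 -0.01187402] [307 163  10  18 101]
```

View pics/s3.png

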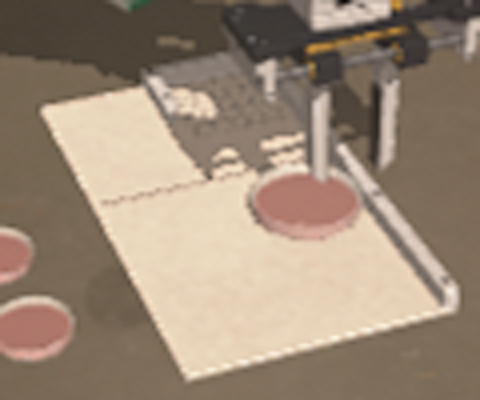

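The dish lies against the rail at crop (305,200), and the fingers hang above the board to its right with a clear gap. Next I'll lower them.

Call:
servo_tool([
  [0.57,0,0,-3,0],
  [0.57,0,0,-6,0],
  [0.57,0,0,-7.5,0],
  [0.57,0,0,-8,0],
  [0.57,0,0,-8,0],
])

```text
time_s: 7.92
ee_pos: [0.6132, -0.136, 0.2073]
eef_rot: [3.141, 0.0, 1.617]
force: [0.3, 0.6, 0.4]
grip_width: 0.0403
grip_force: 0.0
```

Call:
servo_tool([
  [0.57,-0.05,1,0,0],
  [0.57,-0.09,2,0,0],
  [0.57,-0.12,2.7,0,0],
  [0.57,-0.16,3.4,0,0],
  [0.57,-0.19,4.1,0,0],
  [0.57,-0.22,4.8,0,0],
  [0.57,-0.25,5.5,0,0],
  [0.57,-0.28,6.2,0,0],
  [0.57,-0.32,6.9,0,0],
  [0.57,-0.35,7.6,0,0],
  [0.57,-0.35,7.6,0,0],
])

```text
time_s: 9.3
ee_pos: [0.6096, -0.0593, 0.2066]
eef_rot: [3.142, -0.0, 1.618]
force: [-1.4, 0.6, 0.1]
grip_width: 0.0404
grip_force: 0.0
```

```bash
python3 chk.py s4
```

```text
tool [ 0.05500412 -0.02877538] 0.2066399662885506 1.5718843533713736 0.040422847060257776 [-1.3832243   0.60125946  0.12307018]
[0.07035789 0.01413123] [352 190  10  15 120]
OpenCV(4.12.0) /io/opencv/modules/imgproc/src/shapedescr.cpp:361: error: (-201:Incorrect size of input array) There should be at least 5 points to fit the ellipse in function 'fitEllipseNoDirect'
```

View pics/s4.png

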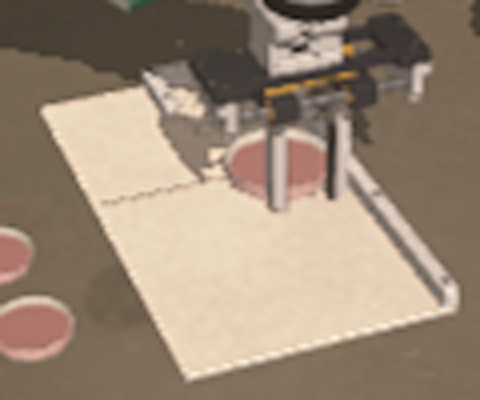

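The dish is sliding along the rail, with its right rim at the fingertips near crop (280,195). Contact is kept, so I'll continue.

Call:
servo_tool([
  [0.57,-0.03,0.7,0,0],
  [0.57,-0.06,1.4,0,0],
  [0.57,-0.1,2.1,0,0],
  [0.57,-0.13,2.8,0,0],
  [0.57,-0.16,3.5,0,0],
  [0.57,-0.19,4.2,0,0],
  [0.57,-0.22,4.9,0,0],
  [0.57,-0.26,5.6,0,0],
  [0.57,-0.29,6.3,0,0],
  [0.57,-0.32,7.0,0,0],
  [0.57,-0.35,7.7,0,0],
  [0.57,-0.39,8.4,0,0],
  [0.57,-0.42,9.1,0,0],
  [0.57,-0.45,9.8,0,0],
  [0.57,-0.48,10.5,0,0],
  [0.57,-0.5,10.9,0,0],
  [0.57,-0.5,10.9,0,0],
])

```text
time_s: 11.52
ee_pos: [0.6046, 0.0494, 0.2067]
eef_rot: [3.141, -0.0, 1.618]
force: [-0.3, -0.3, -0.4]
grip_width: 0.0401
grip_force: 0.0
```

```bash
python3 chk.py s5
```

```text
tool [0.05499317 0.08007067] 0.20665793348851252 1.5716391988735137 0.0401405315134469 [-0.26927778 -0.32697533 -0.39759121]
[0.06872215 0.12499585] [339 174  10  14 103]
attempt to get argmax of an empty sequence
```

View pics/s5.png

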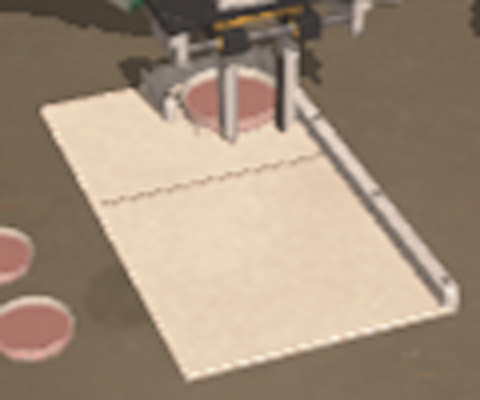

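The dish is in the pocket at crop (230,97), and I estimate about 7 mm remains to the stop. I'll close that gap gently.

Call:
servo_tool([
  [0.57,-0.01,0.2,0,0],
  [0.57,-0.02,0.4,0,0],
  [0.57,-0.03,0.6,0,0],
  [0.57,-0.03,0.6,0,0],
])

```text
time_s: 12.12
ee_pos: [0.6042, 0.0553, 0.2066]
eef_rot: [-3.142, -0.0, 1.617]
force: [0.5, 0.6, 0.9]
grip_width: 0.0405
grip_force: 0.0
```

Call:
servo_tool([
  [0.57,-0.01,0.1,0,0],
  [0.57,-0.01,0.2,0,0],
  [0.57,-0.01,0.2,0,0],
])

```text
time_s: 12.5
ee_pos: [0.6041, 0.0569, 0.2066]
eef_rot: [-3.141, 0.0, 1.617]
force: [-0.5, -3.1, 0.2]
grip_width: 0.0403
grip_force: 1.9
```

Call:
servo_tool([
  [0.57,0,0.1,0,0],
  [0.57,0,0.1,0,0],
])

```text
time_s: 12.75
ee_pos: [0.6041, 0.0574, 0.2066]
eef_rot: [-3.141, 0.001, 1.617]
force: [-0.5, -9.5, 0.6]
grip_width: 0.0406
grip_force: 4.3
```

The force rises to 9.5 N against the stop, so the dish is seated. I'll back off straight and lift clear.

Call:
servo_tool([
  [0.57,0,-0.3,0,0],
  [0.57,0.05,-1,0,0],
  [0.57,0.14,-3,0,0],
  [0.57,0.14,-3,4,0],
  [0.57,0.14,-3,10,0],
  [0.57,0,-8,14,0],
  [0.57,-3,-14,14,0],
  [0.57,-6,-20,14,0],
  [0.57,-9,-25,14,0],
  [0.57,-12,-30,14,0],
  [0.57,-15,-35,14,0],
  [0.57,-15,-35,14,0],
  [0.57,-15,-35,14,0],
])

```text
time_s: 14.38
ee_pos: [0.4539, -0.2922, 0.3467]
eef_rot: [3.141, -0.0, 1.616]
force: [0.0, 0.9, 0.3]
grip_width: 0.0406
grip_force: 0.0
```

Run:
```python
from h import *
b=np.load("b.npy");t=cam("top");s=cam("side")
P=[]
for c,w in((t,(250,300,150,210)),(s,(300,380,165,215))):
    p=pink(c,w);P.append(p[2][0]);print(p[1],tf(b,ray(c,*p[2][0],.009)[:2]))
d=tri(t,P[0],s,P[1]);print(tf(b,d[:2]),d[2])
A=cv2.resize(t["image"][130:260,190:440,::-1],(750,390),interpolation=2);cv2.imwrite("pics/f.png",A)
```

```text
[259 164  22  22 372] [0.05209481 0.13748835]
[330 182  17   5  28] [0.0459645  0.10719619]
[0.05723306 0.13953037] -0.01338080659936168
```

View pics/f.png

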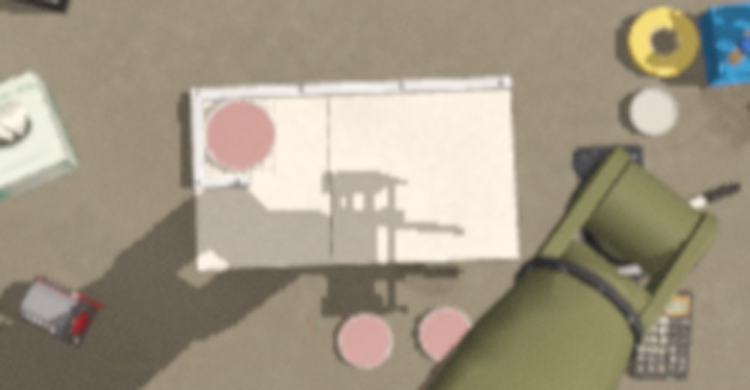

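The top view shows the dish seated in the corner at crop (240,134), touching both rail and stop, at board (0.052, 0.137). The arm is clear of it.

```bash
python3 -c "
from station import ctrl
print(ctrl.hand_in())"
```

```text
the job is handed in; nothing more can be done
None
```

The dish is in the corner pocket against the rail and end stop, measured from the top view at board (0.052, 0.137) m; it touched the rail before the cross line, no other object was touched as far as I saw, and the job is handed in at about 14 s (no verdict was returned).

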